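Push the label plate out over the end of the ledge

ROBOT

A 6-joint arm with a two-finger parallel gripper is mounted at the origin on the work surface. World frame = base frame: x ahead of the robot, y to its left, z up, the work surface at z = 0. Lengths are in m, angles in rad, forces in N, time in s.
With the tool pointing down it reaches from about 0.25 to 0.725 m from the base axis. Payload 4 kg.
Tool frame: the origin (TCP) lies at the very end of the fingers, on their centre line; the grasp point (between the pads) lies 19 mm behind it; x points along the fingers, y is the direction in which the jaws open and shut, and the axes are right-handed (so a half turn about x gives the same grasp; the last joint's range is limited). The gripper opens to 85 mm and grips with 20 to 120 N. Pads are 22 mm wide; open, the fingers measure 114 mm over their backs; the gripper's body (76 mm by 85 mm) begins 54 mm behind the grasp point. The pads swing forward as they close: fully open they stand 13 mm farther back than shut.
Start: joints at [1.328, 0.241, 0.005, 1.335, 0, 1.571], TCP at [0.12, 0.485, 0.231] pointing down, gripper open.
Joint ranges: [-2.72, 2.72], [-1.05, 1.87], [-1.09, 1.28], [-1.99, 2.15], [-1.42, 1.44], [-3.14, 3.14]. Speed limits (rad/s): [2.79, 2.79, 3.14, 3.14, 3.14, 3.14].

INTERFACE

Orientations are given as a unit quaternion [x, y, z, w].
In Python, from workcell import get_obs, camera, job_done gives the robot as it stands. The module is installed in compiled form; this text tells all that it offers.
- The arm moves only by the tool arm_command, never from a script. Its argument "motion" is a list of rows, each an object of numbers: "x", "y", "z": the shift along the tool's x, y, z in m; "roll": the turn about the tool's x in rad; "fingers": the opening, from 0 (shut) to 1 (fully open). A call has 1 to 20 rows; each row shifts and turns the pose as measured when the row begins, along the tool's axes as they then stand; what a row does not reach is not made up. A row lasts 1/12 s, in which the tool goes at most 41.7 mm and 7.16 degrees, less where a joint would pass 70% of its speed; a pose out of reach is approached as far as the arm can. A call is refused whole if a number of a shift passes 0.0417 or a number of a turn 0.125, either way. A call with a gripper value outside its range is refused whole. The fingers move at their own pace and stop on an object; the grip force is fixed at half the most. Time passes only in rows, so rows that do not move let the fingers close. It gives the time, the measured TCP pose, the force and the opening at its end, in the units of the state.
- get_obs(): the state, without advancing time (a new reading comes with each control period).
- camera(name): name is "side" or "top"; returns a dict with "frame" (384x512x3 uint8, red, green, blue), "intrinsics" (3x3 intrinsics, pixels), "rvec" (rotation vector, rad) and "tvec" (3), from world to camera coordinates, as OpenCV has them. Camera axes: x right, y down, z forward; pixel columns grow to the right and rows downward; lengths in m; the calibration is good to about 2 mm. A picture is of the moment at which its call begins. There is no depth.
- job_done(): hands the job in, once; it reports no verdict.
The state is a dict: "clock": time; "joint_pos": joint angles; "joint_vel": joint speeds; "tau": joint torques, N m; "eef_pos": TCP position; "tool_rot": TCP orientation; "ft_force": force on the tool from outside, world axes, zero at the start; "ft_torque": the same for the moment, N m; "grip_width": finger opening in m.
Only numpy, scipy, OpenCV 4.12 (cv2) and the standard library are available. Lean on these libraries where they do the work, as an engineer would, in place of code of your own. Each camera call takes 0.05 s, during which the arm holds its last target.

TASK

The flat aluminium label plate lies on the raised dark steel ledge, shut in by a stop arm across the ledge's open end. First swing the stop arm fully open by pushing its upright pin outwards and round towards the robot's side, then push the plate lengthwise along the ledge until about a third of its length sticks out past the open end, so that the next person can get at its edge, and come clear of it. Use only the fingertips: do not grip or lift the plate or the pin, keep the plate flat and lying straight along the ledge, and leave everything else where it stands.

Things in the scene. Friction and masses are not known exactly. Their poses are not given: they have to be found in the camera images.
- ledge: Fixed dark steel board on feet, its top 60 mm above the table. Origin on the table; y runs along it towards the open end, x across it, away from the robot. Board: x -60 to 60, y -200 to 170 (open end). A fence 8 thick, 12 high runs along the far edge (x 52 to 60); the near edge has none. The stop arm's post stands at the open end's near corner.
- ledge_end (a point): Middle of the ledge's open end, on its top surface: x = 0, y = 170, z = 60 in the ledge's frame, with the ledge's axes.
- plate: Loose aluminium label plate with a blank paper inset, 90 wide (x), 160 long (y), 6 mm thick, about 0.23 kg, flat on the ledge, its y along the ledge's y within 0.05 rad. Origin at the centre of its underside. It starts wholly on the ledge, with bare ledge behind its rear end (y -80).
- plate_lead (a point): Middle of the plate's leading end (the one nearer the open end): y = +80, half-way up its thickness.
- gate: White plastic stop arm. Origin on its upright pivot (ledge x -85, y 180), 62 mm above the table; its x runs along the arm: 120 long, 10 thick, 63 to 75 above the table. Shut when along the ledge's x (starts 0 to 0.25 rad open). Opens counter-clockwise from above, free end outwards (ledge +y), to a stop at 1.8 rad; open from 1.4. Needs about 1.1 N at the pin, stays where left.
- gate_pin (a point): Centre of the top of the steel pin that stands up from the stop arm, 110 mm from the pivot: 14 mm in diameter, from 63 to 108 above the table.
- jar: Pale jar with a white lid, 60 mm in diameter, 100 tall, standing near the ledge. Origin at the centre of its underside. Leave alone.
- weight: Steel scale weight with a small head, 48 in diameter, 66 tall, standing near the ledge. Origin at the centre of its underside. Leave alone.
- cup: Steel measuring cup, 68 in diameter, 75 tall, standing near the ledge. Origin at the centre of its underside. Leave alone.
- tub: White tub with blue lid, 72 in diameter, 70 tall, standing near the ledge. Origin at the centre of its underside. Leave alone.
- scoop: Blue plastic scoop, 180 long, 50 wide, 35 high, lying on the table. Origin near its middle, handle to its -x. Leave alone.
- timer: White kitchen timer, 35 by 60, 65 mm tall, standing near the ledge. Origin at the centre of its underside. Leave alone.
Mind the look-alikes: they are no part of the job. There is more than one size of the plate; the one meant has the size given above.

How it is judged:
On the way, in this order (a step that is already met when the one before it is completed fails the run):
1. the stop arm is swung open while the plate is still wholly on the ledge (x of gate_pin in the frame of ledge below -0.06 m and y of plate_lead in the frame of ledge below 0.165 m), for 0.2 s.
2. the plate's leading end sticks out past the open end, the stop arm open (x of gate_pin in the frame of ledge below -0.06 m and y of plate_lead in the frame of ledge above 0.208 m), for 0.2 s.
At the end, for the whole second after the job is handed in: Stop arm open by at least 1.34 rad; plate at rest, flat on the ledge, its leading end 38 to 68 mm past the open end, within 0.2 rad of the ledge's direction, its centre at most 30 mm nearer or 20 mm farther than the ledge's middle line; bystanders within 25 mm of their starts (all of step 2 and y of plate_lead in the frame of ledge below 0.238 m and x of plate in the frame of ledge between -0.03 and 0.02 m and z of plate in the frame of ledge between 0.056 and 0.064 m and angle between the y axis of plate and the y axis of ledge, either way round below 0.2 rad and angle between plate's own z axis and vertical below 0.05 rad and linear speed of plate below 0.01 m/s and distance of each of jar, weight, cup, tub, scoop, timer from where it was at the start of the episode below 0.025 m); the robot touches nothing.
It fails at once if the plate is lifted off the ledge or falls from it (z of plate in the frame of ledge above 0.072 m or z of plate in the frame of ledge below 0.045 m).
It fails at once if the plate tips (angle between plate's own z axis and vertical above 0.15 rad).
It fails at once if the plate is gripped or rammed (over 35 N) (contact force between the fingers and plate above 35 N).
It fails at once if the stop arm's pin is gripped or rammed (over 35 N) (contact force between the fingers and gate above 35 N).
It fails at once if a bystander is knocked or moved (distance of any of jar, weight, cup, tub, scoop, timer from where it was at the start of the episode above 0.025 m).
It also fails if it takes over 62 s, if anything falls off the work surface, if the arm or the gripper's body presses on something with over 40 N, if the wrist force passes 120 N, or if a joint passes its speed limit or range.

## Working session

There is one attempt and no reset: what is moved stays moved. The work goes in short steps, Python scripts to look and compute and a tool call to move; the robot and the scene stay as the last step left them, time stands still between calls to the robot, and variables do not carry over. Pictures are saved under pics/ and viewed, and the job is handed in when it is done.

Besides the shell and the picture viewer there is one more tool, called after "Call:" in YAML: its name, and indented under it one key for each argument. arm_command: Moves the arm, as the interface text tells. Its arguments: {"type":"object","properties":{"motion":{"type":"array","items":{"type":"object","properties":{"x":{"type":"number"},"y":{"type":"number"},"z":{"type":"number"},"roll":{"type":"number"},"fingers":{"type":"number"}}}}},"required":["motion"]}

```bash
mkdir -p pics
cat > h.py <<'E'
import numpy as np, cv2
from workcell import get_obs, camera, job_done
def snap(n,tag):
    c=camera(n); cv2.imwrite(f'pics/{tag}.png',c['frame'][:,:,::-1]); np.savez(f'pics/{tag}.npz',**{k:c[k] for k in c}); return c
def load(tag): return dict(np.load(f'pics/{tag}.npz'))
def ray(c,uv,z):
    R=cv2.Rodrigues(np.array(c['rvec'],float))[0]; t=np.array(c['tvec'],float).ravel()
    d=R.T@np.linalg.inv(c['intrinsics'])@np.array([uv[0],uv[1],1.]); o=-R.T@t
    return o+d*(z-o[2])/d[2]
def proj(c,p):
    return cv2.projectPoints(np.array(p,float).reshape(-1,3),np.array(c['rvec'],float),np.array(c['tvec'],float),np.array(c['intrinsics'],float),None)[0].reshape(-1,2)
E
python3 - <<'E'
from h import *
o=get_obs();print({k:np.round(o[k],3) for k in o})
for n in('top','side'):
    c=snap(n,n+'0');R=cv2.Rodrigues(np.array(c['rvec'],float))[0];print(n,-R.T@np.array(c['tvec']).ravel(),R.T[:,2],c['intrinsics'][0])
E
```

```text
{'clock': np.float64(0.0), 'joint_pos': array([1.328, 0.241, 0.004, 1.335, 0.   , 1.571]), 'joint_vel': array([-0.   , -0.001,  0.   ,  0.002, -0.001, -0.002]), 'tau': array([-1.0000e-03, -3.7232e+01,  2.5241e+01,  1.7000e-02,  0.0000e+00,
       -0.0000e+00]), 'eef_pos': array([0.12 , 0.485, 0.23 ]), 'tool_rot': array([ 0.085,  0.702, -0.086,  0.702]), 'ft_force': array([ 1.017, -0.049,  0.822]), 'ft_torque': array([0.002, 0.001, 0.005]), 'grip_width': np.float64(0.085)}
top [0.39055827 0.01147315 0.9427199 ] [ 0.21888591  0.02229888 -0.97549563] [350.71359062   0.         256.78386713]
side [ 0.41511474 -0.66245759  0.96960668] [ 0.13417538  0.61506967 -0.7769725 ] [379.57048968   0.         258.1196875 ]
```

```bash
sleep 1
```

```text
(no output)
```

View pics/top0.png

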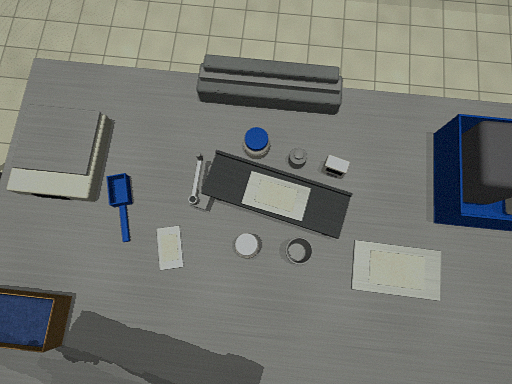

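View pics/side0.png

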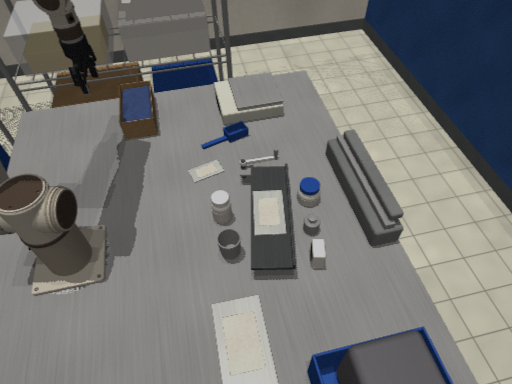

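The plate-like things in the top view are a small one at (170,248) on the table, one at (277,195) on the dark ledge, and a large one at (397,270) on the table. The middle one fits, as it lies on the ledge behind the stop arm. I'll enlarge that area to confirm its size.

Run:
```python
from h import *
for n,(x,y,w,h) in {'top':(180,130,190,142),'side':(195,140,140,140)}.items():
    c=load(n+'0');f=c['frame'][y:y+h,x:x+w,::-1]
    cv2.imwrite(f'pics/{n}0c.png',cv2.resize(f,None,fx=4,fy=4,interpolation=cv2.INTER_CUBIC))
c=load('top0')
for uv in[(217,151),(351,192),(339,237),(202,193)]:print(uv,ray(c,uv,.06).round(3))
```

```text
(217, 151) [0.692 0.149 0.06 ]
(351, 192) [ 0.618 -0.21   0.06 ]
(339, 237) [ 0.499 -0.185  0.06 ]
(202, 193) [0.575 0.172 0.06 ]
```

View pics/top0c.png

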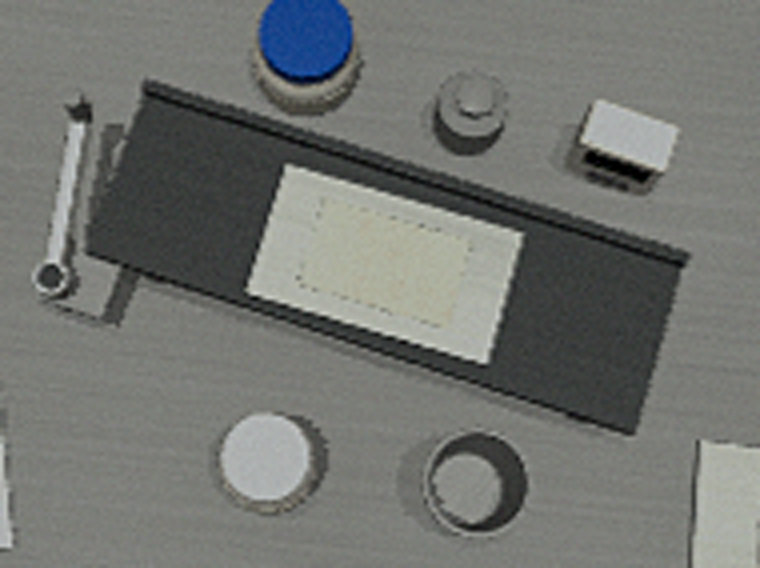

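View pics/side0c.png

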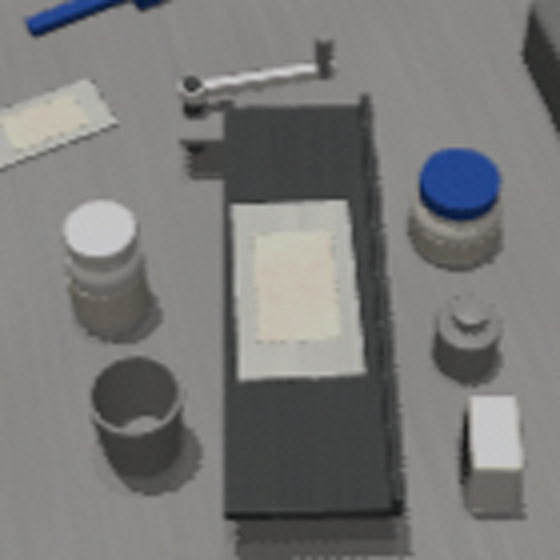

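Run:
```python
from h import *
c=load('top0'); s=load('side0')
def T(u,v):return ((u+.5)/4-.5+180,(v+.5)/4-.5+130)
def S(u,v):return ((u+.5)/4-.5+195,(v+.5)/4-.5+140)
P=[ray(c,T(*q),.066) for q in[(287,164),(524,233),(489,362),(247,294)]]
P=np.array(P);print('plate top',P.round(4).tolist(),[np.linalg.norm(P[i]-P[(i+1)%4]).round(4) for i in range(4)],P.mean(0))
P2=np.array([ray(s,S(*q),.066) for q in[(349,200),(367,374),(238,381),(231,205)]])
print('plate side',P2.round(4).tolist(),[np.linalg.norm(P2[i]-P2[(i+1)%4]).round(4) for i in range(4)],P2.mean(0))
no=ray(c,T(88,252),.06);nr=ray(c,T(634,434),.06)
print('near edge',no,nr,np.linalg.norm(no-nr))
no2=ray(s,S(224,107),.06);nr2=ray(s,S(226,514),.06);print('side',no2,nr2,np.linalg.norm(no2-nr2))
fo=ray(c,T(146,80),.072);fr=ray(c,T(688,256),.072);print('far fence',fo,fr,np.linalg.norm(fo-fr))
y=(no-nr)/np.linalg.norm(no-nr);yf=(fo-fr)/np.linalg.norm(fo-fr);yy=(y+yf);yy/=np.linalg.norm(yy)
xx=np.array([yy[1],-yy[0],0]);print('ang y',np.arctan2(yy[1],yy[0]),np.arctan2(y[1],y[0]),np.arctan2(yf[1],yf[0]))
cor=(no+nr+fo+fr)/4; org=cor-yy*(-15e-3); org[2]=0
print('origin',org,'xx',xx,'yy',yy)
L=lambda p:((np.array(p)-org)@np.array([xx,yy,[0,0,1]]).T).round(4)
print('plate L',[L(p) for p in P],[L(p) for p in P2])
for nm,uv,z in[('pivot',T(50,276),.08),('pin top',T(76,100),.108),('armend',T(82,112),.075)]:
  print(nm,L(ray(c,uv,z)))
for nm,uv,z in[('pivot',S(192,90),.08),('pin top',S(323,42),.108)]:
  print(nm,L(ray(s,uv,z)))
for nm,uv,z in[('jar',T(265,457),.1),('cup',T(475,484),.075),('tub',T(306,38),.07),('weight',T(474,98),.066),('timer',T(632,135),.065)]:
  p=ray(c,uv,z);print(nm,p.round(3),L(p))
np.savez('ledge.npz',org=org,xx=xx,yy=yy)
```

```text
plate top [[0.6463, 0.0519, 0.066], [0.6164, -0.1047, 0.066], [0.5307, -0.0887, 0.066], [0.558, 0.0679, 0.066]] [np.float64(0.1594), np.float64(0.0872), np.float64(0.159), np.float64(0.0897)] [ 0.58783132 -0.01840226  0.066     ]
plate side [[0.646, 0.0509, 0.066], [0.6157, -0.1058, 0.066], [0.5259, -0.0898, 0.066], [0.5565, 0.0679, 0.066]] [np.float64(0.1596), np.float64(0.0912), np.float64(0.1607), np.float64(0.0911)] [ 0.58604199 -0.0192214   0.066     ]
near edge [0.57576175 0.17345706 0.06      ] [ 0.49579771 -0.1833371   0.06      ] 0.3656450706291806
side [0.57477433 0.17550615 0.06      ] [ 0.49555171 -0.18619429  0.06      ] 0.3702748012549997
far fence [0.69166692 0.14960611 0.072     ] [ 0.61082998 -0.20873986  0.072     ] 0.36735057503709734
ang y 1.3496239869734359 1.3503214047007728 1.3489265692460992
origin [ 0.59680469 -0.00261883  0.        ] xx [ 0.97564094 -0.21937356  0.        ] yy [0.21937356 0.97564094 0.        ]
plate L [array([0.0363, 0.064 , 0.066 ]), array([ 0.0415, -0.0953,  0.066 ]), array([-0.0456, -0.0985,  0.066 ]), array([-0.0533,  0.0603,  0.066 ])] [array([0.0363, 0.063 , 0.066 ]), array([ 0.0411, -0.0965,  0.066 ]), array([-0.05  , -0.1006,  0.066 ]), array([-0.0548,  0.06  ,  0.066 ])]
pivot [-0.0846  0.1798  0.08  ]
pin top [0.0218 0.1979 0.108 ]
armend [0.0244 0.2004 0.075 ]
pivot [-0.0859  0.1696  0.08  ]
pin top [0.0204 0.1936 0.108 ]
jar [0.454 0.044 0.1  ] [-0.1493  0.0139  0.1   ]
cup [ 0.453 -0.085  0.075] [-0.1219 -0.1118  0.075 ]
tub [0.733 0.049 0.07 ] [0.1212 0.0798 0.07  ]
weight [ 0.704 -0.065  0.066] [ 0.1184 -0.0378  0.066 ]
timer [ 0.69  -0.17   0.065] [ 0.1277 -0.1432  0.065 ]
```

The plate on the ledge measures 159–161 × 87–91 mm, so it is the right one. Its centre is at ledge (-0.007, -0.018) and its leading end is at about 0.062. The pin is at ledge (0.021, 0.196), about 107 mm from the pivot, so the stop arm is about 0.16 rad open. Next I'll work out the tool axes and the waypoints.

```bash
cat >> h.py <<'E'
from scipy.spatial.transform import Rotation as Ro
def led():
    d=np.load('ledge.npz'); return d['org'],d['xx'],d['yy']
def W(x,y,z=0):
    o,a,b=led(); return o+a*x+b*y+np.array([0,0,z])
def L(p):
    o,a,b=led(); return (np.array(p)-o)@np.array([a,b,[0,0,1]]).T
def st():
    o=get_obs(); R=Ro.from_quat(o['tool_rot']).as_matrix(); p=np.array(o['eef_pos']); l=L(p)
    a=np.arctan2(*(R.T@0+R)[[1,0],2])
    print('t',round(float(o['clock']),2),'p',p.round(4),'L',l.round(4),'q6',np.round(o['joint_pos'][5],3),'tool z ang',round(a,3),'ledge yang',1.3496,'F',np.round(o['ft_force'],1),'w',round(float(o['grip_width']),4))
    return p,R
def todo(x,y,z,rel=None):
    p,R=st(); d=R.T@(W(x,y,z)-p); print('tool shift to',(x,y,z),':',d.round(4))
E
python3 - <<'E'
from h import *
p,R=st();print(R.round(3))
a=.16
for th in (.16,.5,.9,1.3,1.6):
  pin=np.array([-.085+.11*np.cos(th),.18+.11*np.sin(th)]);print(th,pin,W(*pin))
todo(.022,.16,.2)
E
```

```text
Traceback (most recent call last):
  File "h.py", line 21, in st
    a=np.arctan2(*(R.T@0+R)[[1,0],2])
                   ~~~^~
ValueError: matmul: Input operand 1 does not have enough dimensions (has 0, gufunc core with signature (n?,k),(k,m?)->(n?,m?) requires 1)
```

```bash
sed -i 's/(R.T@0+R)/R/' h.py
python3 - <<'E'
from h import *
p,R=st();print(R.round(3))
for th in (.16,.5,.9,1.3,1.6):
  pin=np.array([-.085+.11*np.cos(th),.18+.11*np.sin(th)]);print(th,pin,W(*pin))
todo(.022,.16,.2)
E
```

```text
t 0.1 p [0.1201 0.4848 0.2305] L [-0.572   0.371   0.2305] q6 1.571 tool z ang -0.243 ledge yang 1.3496 F [ 0.3  0.2 -0.7] w 0.0855
[[-0.     0.24   0.971]
 [-0.002  0.971 -0.24 ]
 [-1.    -0.002  0.   ]]
0.16 [0.023595 0.197525] [0.6631567  0.18491853 0.        ]
0.5 [0.01153408 0.23273681] [0.65911412 0.22191845 0.        ]
0.9 [-0.0166229   0.26616596] [0.63897648 0.2607102  0.        ]
1.3 [-0.05557513  0.2859914 ] [0.60532227 0.2885978  0.        ]
1.6 [-0.08821195  0.2899531 ] [0.57434955 0.29962265 0.        ]
t 0.1 p [0.1201 0.4848 0.2305] L [-0.572   0.371   0.2305] q6 1.571 tool z ang -0.243 ledge yang 1.3496 F [ 0.3  0.2 -0.7] w 0.0855
tool shift to (0.022, 0.16, 0.2) : [ 0.0309 -0.198   0.5985]
```

Call:
arm_command:
  motion:
    - {"y": -0.0125, "z": 0.0374, "fingers": 0}
    - {"y": -0.0125, "z": 0.0374, "fingers": 0}
    - {"y": -0.0125, "z": 0.0374, "fingers": 0}
    - {"y": -0.0125, "z": 0.0374, "fingers": 0}
    - {"y": -0.0125, "z": 0.0374, "fingers": 0}
    - {"y": -0.0125, "z": 0.0374, "fingers": 0}
    - {"y": -0.0125, "z": 0.0374, "fingers": 0}
    - {"y": -0.0125, "z": 0.0374, "fingers": 0}
    - {"y": -0.0125, "z": 0.0374, "fingers": 0}
    - {"y": -0.0125, "z": 0.0374, "fingers": 0}
    - {"y": -0.0125, "z": 0.0374, "fingers": 0}
    - {"y": -0.0125, "z": 0.0374, "fingers": 0}
    - {"y": -0.0125, "z": 0.0374, "fingers": 0}
    - {"y": -0.0125, "z": 0.0374, "fingers": 0}
    - {"y": -0.0125, "z": 0.0374, "fingers": 0}
    - {"y": -0.0125, "z": 0.0374, "fingers": 0}

```text
schema error: expected keys x, y, z, roll, fingers
```

Call:
arm_command:
  motion:
    - {"roll": -0.12, "fingers": 0}
    - {"roll": -0.12, "fingers": 0}
    - {"roll": -0.12, "fingers": 0}
    - {"roll": -0.12, "fingers": 0}
    - {"roll": -0.12, "fingers": 0}
    - {"roll": -0.12, "fingers": 0}
    - {"roll": -0.12, "fingers": 0}
    - {"roll": -0.12, "fingers": 0}
    - {"roll": -0.12, "fingers": 0}
    - {"roll": -0.12, "fingers": 0}
    - {"roll": -0.12, "fingers": 0}
    - {"roll": -0.12, "fingers": 0}
    - {"roll": -0.12, "fingers": 0}
    - {"fingers": 0}

```text
schema error: expected keys x, y, z, roll, fingers
```

Run:
```python
from h import *
todo(.024,.15,.088)
c=snap('top','top1');s=snap('side','side1')
a=cv2.resize(c['frame'][110:254,150:342,::-1],None,fx=4,fy=4);cv2.imwrite('pics/top1c.png',a)
```

```text
t 0.1 p [0.1201 0.4848 0.2305] L [-0.572   0.371   0.2305] q6 1.571 tool z ang -0.243 ledge yang 1.3496 F [ 0.3  0.2 -0.7] w 0.0855
tool shift to (0.024, 0.15, 0.088) : [ 0.1429 -0.2077  0.6007]
```

View pics/top1c.png

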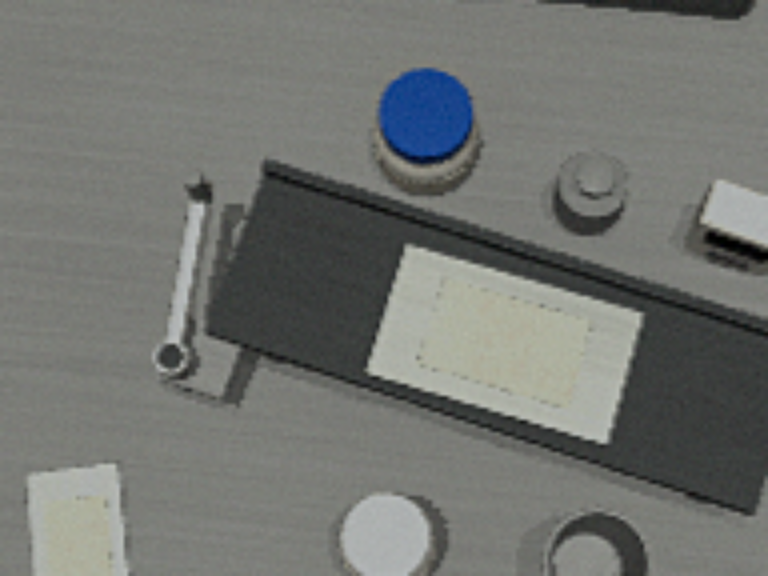

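View pics/side1.png

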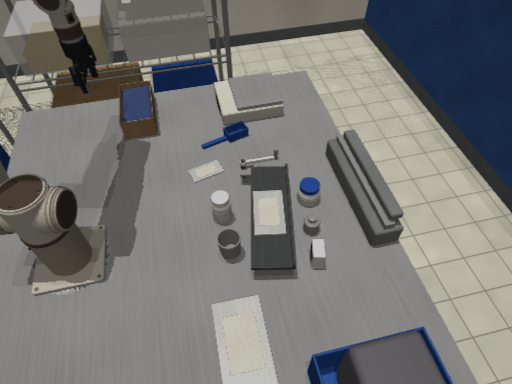

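Both calls were refused because every row needs all five keys, and nothing has moved. I'll resend with full rows.

Call:
arm_command:
  motion:
    - {"x": 0, "y": -0.0125, "z": 0.0374, "roll": 0, "fingers": 0}
    - {"x": 0, "y": -0.0125, "z": 0.0374, "roll": 0, "fingers": 0}
    - {"x": 0, "y": -0.0125, "z": 0.0374, "roll": 0, "fingers": 0}
    - {"x": 0, "y": -0.0125, "z": 0.0374, "roll": 0, "fingers": 0}
    - {"x": 0, "y": -0.0125, "z": 0.0374, "roll": 0, "fingers": 0}
    - {"x": 0, "y": -0.0125, "z": 0.0374, "roll": 0, "fingers": 0}
    - {"x": 0, "y": -0.0125, "z": 0.0374, "roll": 0, "fingers": 0}
    - {"x": 0, "y": -0.0125, "z": 0.0374, "roll": 0, "fingers": 0}
    - {"x": 0, "y": -0.0125, "z": 0.0374, "roll": 0, "fingers": 0}
    - {"x": 0, "y": -0.0125, "z": 0.0374, "roll": 0, "fingers": 0}
    - {"x": 0, "y": -0.0125, "z": 0.0374, "roll": 0, "fingers": 0}
    - {"x": 0, "y": -0.0125, "z": 0.0374, "roll": 0, "fingers": 0}
    - {"x": 0, "y": -0.0125, "z": 0.0374, "roll": 0, "fingers": 0}
    - {"x": 0, "y": -0.0125, "z": 0.0374, "roll": 0, "fingers": 0}
    - {"x": 0, "y": -0.0125, "z": 0.0374, "roll": 0, "fingers": 0}
    - {"x": 0, "y": -0.0125, "z": 0.0374, "roll": 0, "fingers": 0}

```text
clock: 1.53
eef_pos: [0.6711, 0.1402, 0.2253]
tool_rot: [0.079, 0.705, -0.079, 0.701]
ft_force: [2.2, 0.6, 1.0]
grip_width: 0.0002
```

Call:
arm_command:
  motion:
    - {"x": 0, "y": 0, "z": 0, "roll": -0.12, "fingers": 0}
    - {"x": 0, "y": 0, "z": 0, "roll": -0.12, "fingers": 0}
    - {"x": 0, "y": 0, "z": 0, "roll": -0.12, "fingers": 0}
    - {"x": 0, "y": 0, "z": 0, "roll": -0.12, "fingers": 0}
    - {"x": 0, "y": 0, "z": 0, "roll": -0.12, "fingers": 0}
    - {"x": 0, "y": 0, "z": 0, "roll": -0.12, "fingers": 0}
    - {"x": 0, "y": 0, "z": 0, "roll": -0.12, "fingers": 0}
    - {"x": 0, "y": 0, "z": 0, "roll": -0.12, "fingers": 0}
    - {"x": 0, "y": 0, "z": 0, "roll": -0.12, "fingers": 0}
    - {"x": 0, "y": 0, "z": 0, "roll": -0.12, "fingers": 0}
    - {"x": 0, "y": 0, "z": 0, "roll": -0.12, "fingers": 0}
    - {"x": 0, "y": 0, "z": 0, "roll": -0.12, "fingers": 0}
    - {"x": 0, "y": 0, "z": 0, "roll": -0.12, "fingers": 0}
    - {"x": 0, "y": 0, "z": 0, "roll": 0, "fingers": 0}

```text
clock: 2.7
eef_pos: [0.6773, 0.1285, 0.2064]
tool_rot: [-0.449, 0.552, 0.457, 0.534]
ft_force: [0.4, 0.4, -0.1]
grip_width: -0.0
```

Run:
```python
from h import *
todo(.024,.15,.088)
c=snap('top','top2');s=snap('side','side2')
a=cv2.resize(c['frame'][110:254,150:342,::-1],None,fx=4,fy=4);cv2.imwrite('pics/top2c.png',a)
```

```text
t 2.7 p [0.6773 0.1285 0.2064] L [0.0497 0.1456 0.2064] q6 -1.203 tool z ang 1.391 ledge yang 1.3496 F [ 0.4  0.4 -0.1] w -0.0
tool shift to (0.024, 0.15, 0.088) : [0.1189 0.0225 0.0069]
```

View pics/side2.png

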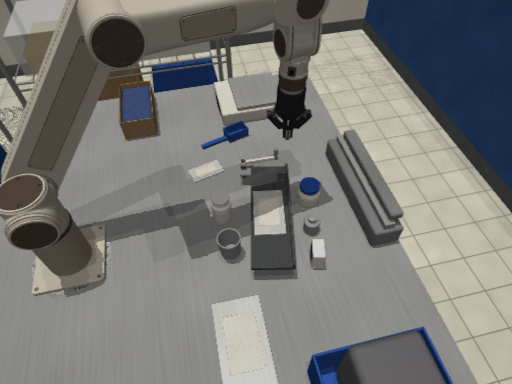

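Call:
arm_command:
  motion:
    - {"x": 0, "y": 0.0225, "z": 0.005, "roll": 0.04, "fingers": 0}
    - {"x": 0.02, "y": 0, "z": 0, "roll": 0, "fingers": 0}
    - {"x": 0.02, "y": 0, "z": 0, "roll": 0, "fingers": 0}
    - {"x": 0.02, "y": 0, "z": 0, "roll": 0, "fingers": 0}
    - {"x": 0, "y": 0, "z": 0, "roll": 0, "fingers": 0}

```text
clock: 3.22
eef_pos: [0.6548, 0.1376, 0.1456]
tool_rot: [-0.432, 0.565, 0.44, 0.549]
ft_force: [-1.3, -0.9, -1.7]
grip_width: -0.0001
```

Run:
```python
from h import *
p,R=st();print(R[:,0].round(4))
todo(.024,.15,.088)
```

```text
t 3.22 p [0.6548 0.1376 0.1456] L [0.0258 0.1495 0.1456] q6 -1.121 tool z ang 1.329 ledge yang 1.3496 F [-1.3 -0.9 -1.7] w -0.0001
[-0.0243 -0.006  -0.9997]
t 3.22 p [0.6548 0.1376 0.1456] L [0.0258 0.1495 0.1456] q6 -1.121 tool z ang 1.329 ledge yang 1.3496 F [-1.3 -0.9 -1.7] w -0.0001
tool shift to (0.024, 0.15, 0.088) : [0.0576 0.0005 0.0011]
```

Call:
arm_command:
  motion:
    - {"x": 0.019, "y": 0, "z": 0, "roll": -0.09, "fingers": 0}
    - {"x": 0.019, "y": 0, "z": 0, "roll": -0.09, "fingers": 0}
    - {"x": 0.019, "y": 0, "z": 0, "roll": 0, "fingers": 0}
    - {"x": 0, "y": 0, "z": 0, "roll": 0, "fingers": 0}

```text
clock: 3.55
eef_pos: [0.6548, 0.1376, 0.0902]
tool_rot: [-0.481, 0.522, 0.488, 0.508]
ft_force: [-1.3, -0.4, -1.3]
grip_width: 0.0
```

Run:
```python
from h import *
todo(.027,.18,.086)
c=snap('top','top3');s=snap('side','side3')
b=np.hstack([cv2.resize(c['frame'][130:230,160:260,::-1],(400,400)),cv2.resize(s['frame'][120:220,210:310,::-1],(400,400))]);cv2.imwrite('pics/b3.png',b)
```

```text
t 3.55 p [0.6548 0.1376 0.0902] L [0.0258 0.1495 0.0902] q6 -1.302 tool z ang 1.509 ledge yang 1.3496 F [-1.3 -0.4 -1.3] w 0.0
tool shift to (0.027, 0.18, 0.086) : [ 0.0039 -0.0061  0.0299]
```

View pics/b3.png

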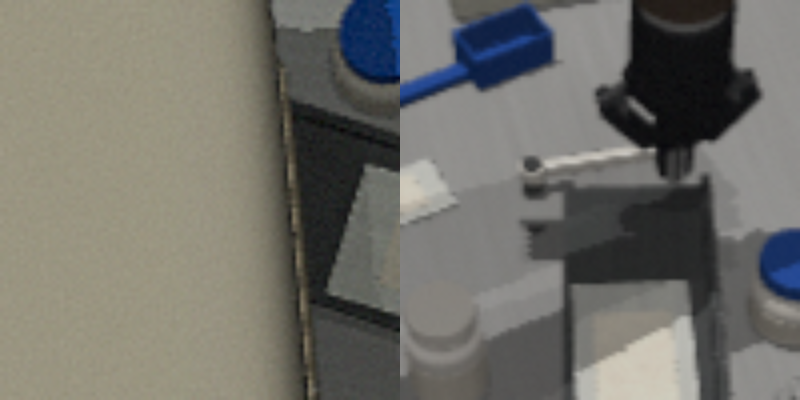

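The top view is blocked by the arm. In the side crop the shut fingertips, at about (675,165), stand just on the ledge side of the pin. I'll make contact and start the swing.

Call:
arm_command:
  motion:
    - {"x": 0.004, "y": -0.003, "z": 0.01, "roll": 0, "fingers": 0}
    - {"x": 0, "y": -0.003, "z": 0.01, "roll": 0, "fingers": 0}
    - {"x": 0, "y": 0, "z": 0.008, "roll": 0, "fingers": 0}
    - {"x": 0, "y": -0.001, "z": 0.0077, "roll": -0.07, "fingers": 0}
    - {"x": 0, "y": -0.001, "z": 0.0077, "roll": -0.07, "fingers": 0}
    - {"x": 0, "y": -0.001, "z": 0.0077, "roll": -0.07, "fingers": 0}
    - {"x": 0, "y": -0.001, "z": 0.0077, "roll": -0.07, "fingers": 0}

```text
clock: 4.23
eef_pos: [0.6752, 0.2025, 0.1002]
tool_rot: [0.554, -0.441, -0.552, -0.44]
ft_force: [0.1, -0.8, -0.4]
grip_width: 0.0003
```

```bash
cat >> h.py <<'E'
def gate_next(ths):
    p,R=st(); 
    for th in ths:
        t=np.array([-np.sin(th),np.cos(th)]); r=np.array([np.cos(th),np.sin(th)])
        q=np.array([-.085,.18])+.11*r-.018*t
        print('th',th,'L',q.round(4),'shift',(R.T@(W(*q,.088)-p)).round(4),'roll',round(float(np.arctan2(R[1,2],R[0,2])-1.3496-th),3))
def crop(tag,view='side',box=(200,110,320,230)):
    s=snap(view,tag);x0,y0,x1,y1=box
    cv2.imwrite(f'pics/{tag}c.png',cv2.resize(s['frame'][y0:y1,x0:x1,::-1],None,fx=4,fy=4,interpolation=cv2.INTER_CUBIC))
E
python3 - <<'E'
from h import *
gate_next((.4,.5,.7)); crop('s4')
E
```

```text
t 4.23 p [0.6752 0.2025 0.1002] L [0.0315 0.2174 0.1002] q6 -1.504 tool z ang 1.796 ledge yang 1.3496 F [ 0.1 -0.8 -0.4] w 0.0003
th 0.4 L [0.0233 0.2063] shift [ 0.0122  0.0122 -0.0065] roll 0.047
th 0.5 L [0.0202 0.2169] shift [0.0121 0.0104 0.0046] roll -0.053
th 0.7 L [0.0107 0.2371] shift [0.0121 0.0102 0.0268] roll -0.253
```

View pics/s4c.png

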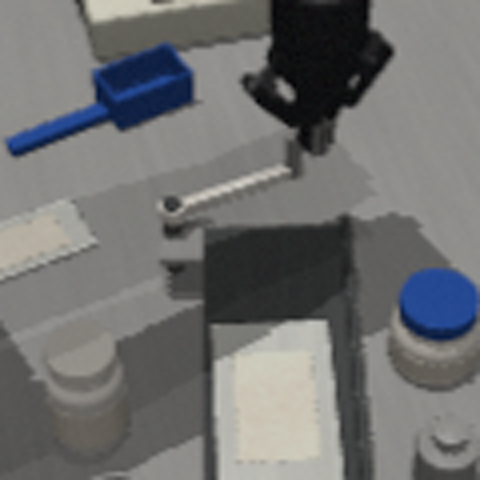

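Run:
```python
from h import *
s=load('s4')
g=lambda u,v:((u+.5)/4-.5+200,(v+.5)/4-.5+110)
print('pin top',L(ray(s,g(294,138),.108)),'pivot',L(ray(s,g(172,206),.08)))
p,R=st();print(R.round(3)); print('tip px crop',(proj(s,p)[0]-[200,110])*4)
```

```text
pin top [0.01418608 0.22152972 0.108     ] pivot [-0.08595811  0.17409076  0.08      ]
t 4.28 p [0.6752 0.2048 0.1004] L [0.031  0.2195 0.1004] q6 -1.505 tool z ang 1.801 ledge yang 1.3496 F [ 1.2  0.7 -0.5] w -0.0002
[[ 0.003 -0.974 -0.228]
 [-0.001 -0.228  0.974]
 [-1.    -0.002 -0.001]]
tip px crop [312.99624065 144.60316209]
```

The pin slid off towards the outer side of the fingertips: the tip is 12 mm too far out radially and 12 mm too high. The stop arm is now about 0.42 rad open. I'll back off, come back in lower down and use shorter steps.

Call:
arm_command:
  motion:
    - {"x": 0, "y": 0, "z": -0.01, "roll": 0, "fingers": 0}
    - {"x": 0, "y": 0, "z": -0.01, "roll": 0, "fingers": 0}
    - {"x": 0, "y": 0, "z": 0, "roll": 0, "fingers": 0}
    - {"x": 0, "y": 0.008, "z": 0, "roll": 0, "fingers": 0}
    - {"x": 0, "y": 0.007, "z": 0, "roll": 0, "fingers": 0}
    - {"x": 0.007, "y": 0, "z": 0, "roll": 0, "fingers": 0}
    - {"x": 0.007, "y": 0, "z": 0, "roll": 0, "fingers": 0}
    - {"x": 0, "y": 0, "z": 0, "roll": 0, "fingers": 0}

```text
clock: 4.95
eef_pos: [0.6681, 0.1792, 0.0888]
tool_rot: [0.554, -0.44, -0.55, -0.445]
ft_force: [-0.0, 0.2, 0.9]
grip_width: 0.0001
```

Run:
```python
from h import *
gate_next((.42,)); crop('s5')
```

```text
t 4.95 p [0.6681 0.1792 0.0888] L [0.0297 0.1931 0.0888] q6 -1.527 tool z ang 1.79 ledge yang 1.3496 F [-0.   0.2  0.9] w 0.0001
th 0.42 L [0.0228 0.2084] shift [ 0.0008 -0.0003  0.0168] roll 0.02
```

View pics/s5c.png

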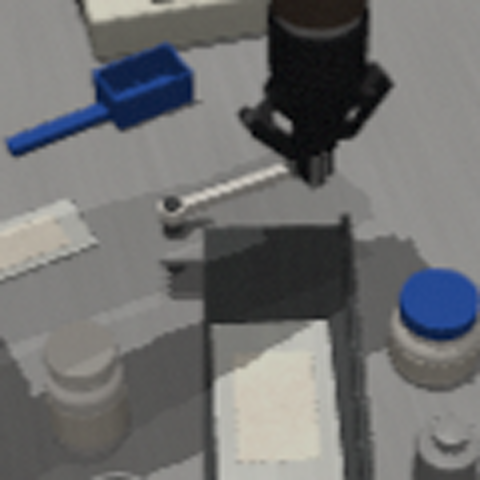

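Call:
arm_command:
  motion:
    - {"x": 0, "y": 0, "z": 0.008, "roll": 0, "fingers": 0}
    - {"x": 0, "y": 0.001, "z": 0.008, "roll": -0.03, "fingers": 0}
    - {"x": 0.001, "y": 0.001, "z": 0.007, "roll": -0.07, "fingers": 0}
    - {"x": 0.001, "y": 0.001, "z": 0.007, "roll": -0.07, "fingers": 0}
    - {"x": 0.001, "y": 0.001, "z": 0.007, "roll": -0.07, "fingers": 0}
    - {"x": 0, "y": 0, "z": 0, "roll": 0, "fingers": 0}

```text
clock: 5.5
eef_pos: [0.6564, 0.2172, 0.0866]
tool_rot: [0.607, -0.366, -0.6, -0.371]
ft_force: [0.2, -0.1, -0.7]
grip_width: 0.0002
```

Run:
```python
from h import *
gate_next((.5,.6,.65,.8,1)); crop('s6')
```

```text
t 5.5 p [0.6564 0.2172 0.0866] L [0.0099 0.2276 0.0866] q6 -1.724 tool z ang 2.045 ledge yang 1.3496 F [ 0.2 -0.1 -0.7] w 0.0002
th 0.5 L [0.0202 0.2169] shift [-0.0013 -0.0011 -0.0148] roll 0.195
th 0.6 L [0.016  0.2273] shift [-0.0014 -0.0045 -0.0041] roll 0.095
th 0.65 L [0.0135 0.2322] shift [-0.0014 -0.0058  0.0013] roll 0.045
th 0.8 L [0.0046 0.2464] shift [-0.0014 -0.008   0.0178] roll -0.105
th 1 L [-0.0104  0.2628] shift [-0.0016 -0.007   0.0401] roll -0.305
```

View pics/s6c.png

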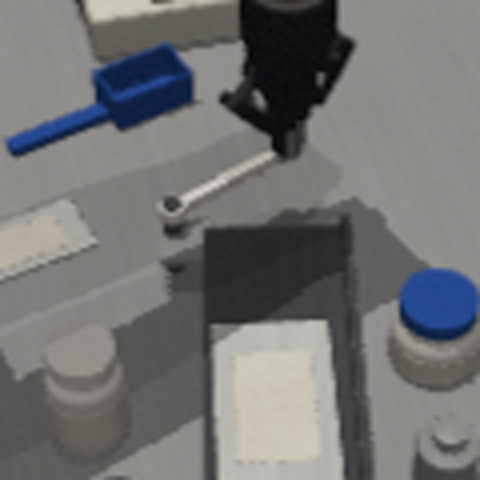

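Call:
arm_command:
  motion:
    - {"x": -0.001, "y": -0.0015, "z": 0.008, "roll": -0.06, "fingers": 0}
    - {"x": 0, "y": -0.0015, "z": 0.008, "roll": -0.065, "fingers": 0}
    - {"x": 0, "y": -0.0015, "z": 0.008, "roll": -0.07, "fingers": 0}
    - {"x": 0, "y": -0.001, "z": 0.008, "roll": -0.07, "fingers": 0}
    - {"x": 0, "y": -0.001, "z": 0.008, "roll": -0.07, "fingers": 0}
    - {"x": 0, "y": 0, "z": 0, "roll": 0, "fingers": 0}

```text
clock: 6.05
eef_pos: [0.6403, 0.2537, 0.0876]
tool_rot: [0.662, -0.26, -0.651, -0.263]
ft_force: [0.2, 0.5, -0.0]
grip_width: 0.0001
```

Run:
```python
from h import *
gate_next((.9,1,1.1,1.2,1.4)); crop('s7')
```

```text
t 6.05 p [0.6403 0.2537 0.0876] L [-0.0138  0.2596  0.0876] q6 -2.003 tool z ang 2.384 ledge yang 1.3496 F [ 0.2  0.5 -0. ] w 0.0001
th 0.9 L [-0.0025  0.255 ] shift [-0.0002 -0.0018 -0.012 ] roll 0.134
th 1 L [-0.0104  0.2628] shift [-0.0003 -0.0045 -0.0012] roll 0.034
th 1.1 L [-0.0191  0.2699] shift [-0.0004 -0.0061  0.0098] roll -0.066
th 1.2 L [-0.0284  0.276 ] shift [-0.0006 -0.0066  0.0209] roll -0.166
th 1.4 L [-0.0486  0.2853] shift [-0.0009 -0.0043  0.0431] roll -0.366
```

View pics/s7c.png

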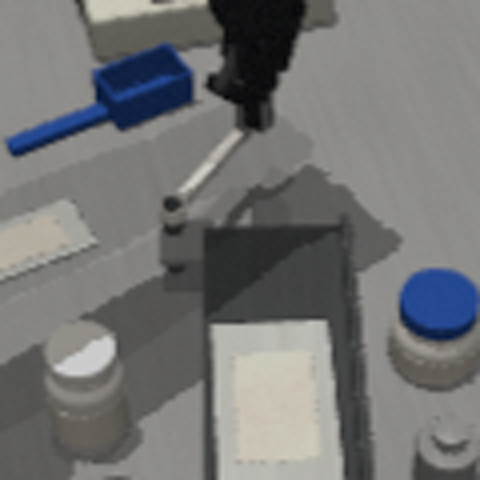

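Call:
arm_command:
  motion:
    - {"x": 0, "y": -0.0015, "z": 0.008, "roll": -0.06, "fingers": 0}
    - {"x": 0, "y": -0.0015, "z": 0.008, "roll": -0.065, "fingers": 0}
    - {"x": 0, "y": -0.0015, "z": 0.008, "roll": -0.07, "fingers": 0}
    - {"x": 0, "y": -0.001, "z": 0.008, "roll": -0.07, "fingers": 0}
    - {"x": 0, "y": -0.001, "z": 0.008, "roll": -0.07, "fingers": 0}
    - {"x": 0, "y": 0, "z": 0, "roll": 0, "fingers": 0}

```text
clock: 6.6
eef_pos: [0.6158, 0.279, 0.0878]
tool_rot: [0.698, -0.151, -0.683, -0.151]
ft_force: [-0.7, 0.3, 0.4]
grip_width: 0.0001
```

Run:
```python
from h import *
gate_next((1.3,1.4,1.5,1.6,1.65)); crop('s8')
```

```text
t 6.6 p [0.6158 0.279  0.0878] L [-0.0432  0.279   0.0878] q6 -2.279 tool z ang 2.711 ledge yang 1.3496 F [-0.7  0.3  0.4] w 0.0001
th 1.3 L [-0.0382  0.2812] shift [-0.0001 -0.0032 -0.0044] roll 0.061
th 1.4 L [-0.0486  0.2853] shift [-0.0003 -0.0051  0.0065] roll -0.039
th 1.5 L [-0.0593  0.2885] shift [-0.0005 -0.0059  0.0176] roll -0.139
th 1.6 L [-0.0702  0.2905] shift [-0.0007 -0.0056  0.0288] roll -0.239
th 1.65 L [-0.0758  0.2911] shift [-0.0009 -0.0051  0.0343] roll -0.289
```

View pics/s8c.png

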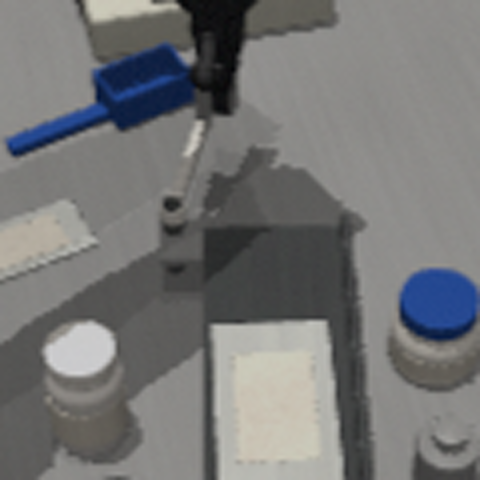

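Call:
arm_command:
  motion:
    - {"x": 0, "y": -0.0015, "z": 0.007, "roll": -0.06, "fingers": 0}
    - {"x": 0, "y": -0.0015, "z": 0.007, "roll": -0.06, "fingers": 0}
    - {"x": 0, "y": -0.0015, "z": 0.007, "roll": -0.06, "fingers": 0}
    - {"x": 0, "y": -0.001, "z": 0.007, "roll": -0.06, "fingers": 0}
    - {"x": 0, "y": -0.001, "z": 0.006, "roll": -0.04, "fingers": 0}
    - {"x": 0, "y": 0, "z": 0, "roll": 0, "fingers": 0}

```text
clock: 7.15
eef_pos: [0.5915, 0.2919, 0.0882]
tool_rot: [0.714, -0.06, -0.695, -0.058]
ft_force: [-0.5, -0.3, -0.2]
grip_width: 0.0001
```

Run:
```python
from h import *
gate_next((1.6,1.65,1.7)); crop('s9')
```

```text
t 7.15 p [0.5915 0.2919 0.0882] L [-0.0698  0.2862  0.0882] q6 -2.508 tool z ang 2.975 ledge yang 1.3496 F [-0.5 -0.3 -0.2] w 0.0001
th 1.6 L [-0.0702  0.2905] shift [ 0.0001 -0.0043  0.0002] roll 0.025
th 1.65 L [-0.0758  0.2911] shift [-0.     -0.0052  0.0057] roll -0.025
th 1.7 L [-0.0813  0.2914] shift [-0.0002 -0.0058  0.0113] roll -0.075
```

View pics/s9c.png

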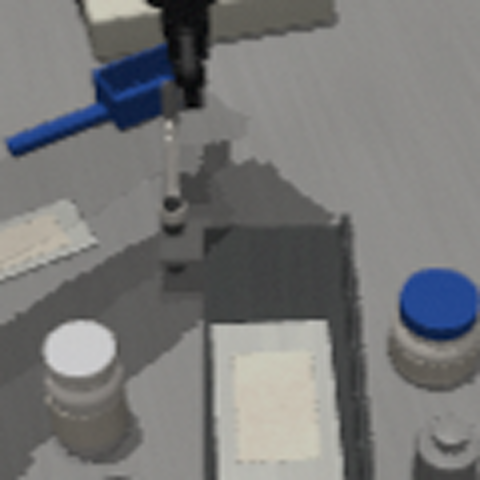

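The stop arm is now about 1.58 rad open (pin at crop (170,95), pivot at (172,208)). I'll back off, rise and turn for the plate.

Call:
arm_command:
  motion:
    - {"x": 0, "y": 0, "z": -0.01, "roll": 0, "fingers": 0}
    - {"x": 0, "y": 0, "z": -0.01, "roll": 0, "fingers": 0}
    - {"x": -0.02, "y": 0, "z": 0, "roll": 0, "fingers": 0}
    - {"x": -0.035, "y": 0, "z": 0, "roll": 0, "fingers": 0}
    - {"x": -0.035, "y": 0, "z": 0, "roll": 0, "fingers": 0}
    - {"x": 0, "y": 0, "z": 0, "roll": 0.12, "fingers": 0}
    - {"x": 0, "y": 0, "z": 0, "roll": 0.12, "fingers": 0}
    - {"x": 0, "y": 0, "z": 0, "roll": 0.12, "fingers": 0}
    - {"x": 0, "y": 0, "z": 0, "roll": 0.12, "fingers": 0}
    - {"x": 0, "y": 0, "z": 0, "roll": 0.12, "fingers": 0}
    - {"x": 0, "y": 0, "z": 0, "roll": 0.12, "fingers": 0}
    - {"x": 0, "y": 0, "z": 0, "roll": 0.12, "fingers": 0}
    - {"x": 0, "y": 0, "z": 0, "roll": 0.12, "fingers": 0}
    - {"x": 0, "y": 0, "z": 0, "roll": 0.12, "fingers": 0}
    - {"x": 0, "y": 0, "z": 0, "roll": 0.12, "fingers": 0}
    - {"x": 0, "y": 0, "z": 0, "roll": 0.12, "fingers": 0}
    - {"x": 0, "y": 0, "z": 0, "roll": 0.12, "fingers": 0}
    - {"x": 0, "y": 0, "z": 0, "roll": 0.12, "fingers": 0}
    - {"x": 0, "y": 0, "z": 0, "roll": 0.04, "fingers": 0}
    - {"x": 0, "y": 0, "z": 0, "roll": 0, "fingers": 0}

```text
clock: 8.87
eef_pos: [0.6215, 0.2756, 0.1825]
tool_rot: [-0.428, 0.563, 0.412, 0.574]
ft_force: [-0.4, -0.8, -0.4]
grip_width: -0.0003
```

Run:
```python
from h import *
todo(-.007,-.145,.15)
```

```text
t 8.87 p [0.6215 0.2756 0.1825] L [-0.037   0.2769  0.1825] q6 -0.847 tool z ang 1.273 ledge yang 1.3496 F [-0.4 -0.8 -0.4] w -0.0003
tool shift to (-0.007, -0.145, 0.15) : [ 0.0348 -0.0612 -0.4183]
```

Call:
arm_command:
  motion:
    - {"x": 0, "y": -0.0051, "z": -0.0349, "roll": 0, "fingers": 0}
    - {"x": 0, "y": -0.0051, "z": -0.0349, "roll": 0, "fingers": 0}
    - {"x": 0, "y": -0.0051, "z": -0.0349, "roll": 0, "fingers": 0}
    - {"x": 0, "y": -0.0051, "z": -0.0349, "roll": 0, "fingers": 0}
    - {"x": 0, "y": -0.0051, "z": -0.0349, "roll": 0, "fingers": 0}
    - {"x": 0, "y": -0.0051, "z": -0.0349, "roll": 0, "fingers": 0}
    - {"x": 0, "y": -0.0051, "z": -0.0349, "roll": 0, "fingers": 0}
    - {"x": 0, "y": -0.0051, "z": -0.0349, "roll": 0, "fingers": 0}
    - {"x": 0, "y": -0.0051, "z": -0.0349, "roll": 0, "fingers": 0}
    - {"x": 0, "y": -0.0051, "z": -0.0349, "roll": 0, "fingers": 0}
    - {"x": 0, "y": -0.0051, "z": -0.0349, "roll": 0, "fingers": 0}
    - {"x": 0, "y": -0.0051, "z": -0.0349, "roll": 0, "fingers": 0}
    - {"x": 0, "y": 0, "z": 0, "roll": -0.075, "fingers": 0}
    - {"x": 0, "y": 0, "z": 0, "roll": 0, "fingers": 0}

```text
clock: 10.03
eef_pos: [0.5559, -0.1662, 0.1834]
tool_rot: [-0.448, 0.549, 0.429, 0.561]
ft_force: [0.6, -0.4, -0.5]
grip_width: 0.0005
```

Run:
```python
from h import *
todo(-.007,-.13,.062); crop('s10','side',(205,100,325,290)); p,R=st();print(R.round(3))
```

```text
t 10.03 p [ 0.5559 -0.1662  0.1834] L [-0.004  -0.1686  0.1834] q6 -1.627 tool z ang 1.338 ledge yang 1.3496 F [ 0.6 -0.4 -0.5] w 0.0005
tool shift to (-0.007, -0.13, 0.062) : [0.1211 0.0073 0.039 ]
t 10.08 p [ 0.5559 -0.1663  0.1834] L [-0.004  -0.1687  0.1834] q6 -1.625 tool z ang 1.336 ledge yang 1.3496 F [ 1.1 -0.1 -0.2] w 0.0001
[[ 0.03  -0.972  0.233]
 [-0.012  0.233  0.972]
 [-0.999 -0.032 -0.005]]
```

View pics/s10.png

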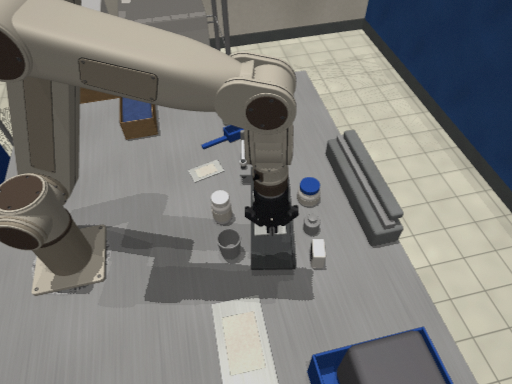

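Call:
arm_command:
  motion:
    - {"x": 0, "y": 0.0, "z": 0.018, "roll": 0, "fingers": 0}
    - {"x": 0, "y": 0.003, "z": 0.018, "roll": 0, "fingers": 0}
    - {"x": 0, "y": 0, "z": 0, "roll": 0, "fingers": 0}
    - {"x": 0.025, "y": 0, "z": 0, "roll": 0, "fingers": 0}
    - {"x": 0.025, "y": 0, "z": 0, "roll": 0, "fingers": 0}
    - {"x": 0.025, "y": 0, "z": 0, "roll": 0, "fingers": 0}
    - {"x": 0.02, "y": 0, "z": 0, "roll": 0, "fingers": 0}
    - {"x": 0, "y": 0, "z": 0, "roll": 0, "fingers": 0}

```text
clock: 10.75
eef_pos: [0.5694, -0.1272, 0.0886]
tool_rot: [-0.448, 0.549, 0.424, 0.564]
ft_force: [-0.8, -0.4, -0.1]
grip_width: 0.0003
```

Run:
```python
from h import *
todo(-.007,-.13,.063); crop('s11','side',(205,170,325,290))
```

```text
t 10.75 p [ 0.5694 -0.1272  0.0886] L [ 0.0006 -0.1276  0.0886] q6 -1.546 tool z ang 1.329 ledge yang 1.3496 F [-0.8 -0.4 -0.1] w 0.0003
tool shift to (-0.007, -0.13, 0.063) : [ 0.0253  0.0086 -0.0024]
```

View pics/s11c.png

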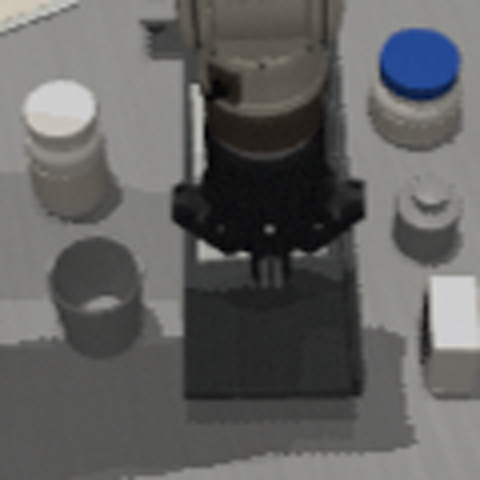

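Call:
arm_command:
  motion:
    - {"x": 0.005, "y": 0.007, "z": -0.003, "roll": -0.02, "fingers": 0}
    - {"x": 0.009, "y": 0, "z": 0, "roll": 0, "fingers": 0}
    - {"x": 0.006, "y": 0, "z": 0, "roll": 0, "fingers": 0}
    - {"x": 0.003, "y": 0, "z": 0, "roll": 0, "fingers": 0}
    - {"x": 0, "y": 0, "z": 0, "roll": 0, "fingers": 0}

```text
clock: 11.22
eef_pos: [0.5684, -0.1285, 0.0714]
tool_rot: [-0.457, 0.542, 0.426, 0.562]
ft_force: [0.2, 1.0, -1.2]
grip_width: -0.0003
```

Run:
```python
from h import *
todo(-.006,-.107,.063)
```

```text
t 11.22 p [ 0.5684 -0.1285  0.0714] L [-1.00e-04 -1.29e-01  7.14e-02] q6 -1.569 tool z ang 1.349 ledge yang 1.3496 F [ 0.2  1.  -1.2] w -0.0003
tool shift to (-0.006, -0.107, 0.063) : [0.008  0.0064 0.0221]
```

Call:
arm_command:
  motion:
    - {"x": 0.004, "y": 0.006, "z": 0, "roll": 0, "fingers": 0}
    - {"x": 0.004, "y": 0, "z": 0, "roll": 0, "fingers": 0}
    - {"x": 0, "y": 0, "z": 0, "roll": 0, "fingers": 0}

```text
clock: 11.47
eef_pos: [0.5642, -0.1274, 0.064]
tool_rot: [-0.458, 0.541, 0.425, 0.563]
ft_force: [-0.2, 1.5, 0.9]
grip_width: -0.0
```

Run:
```python
from h import *
todo(-.006,-.107,.063);p,R=st();print(R.round(3),get_obs()['joint_pos'].round(3))
```

```text
t 11.47 p [ 0.5642 -0.1274  0.064 ] L [-0.0044 -0.1289  0.064 ] q6 -1.568 tool z ang 1.348 ledge yang 1.3496 F [-0.2  1.5  0.9] w -0.0
tool shift to (-0.006, -0.107, 0.063) : [0.0008 0.0017 0.0219]
t 11.47 p [ 0.5642 -0.1274  0.064 ] L [-0.0044 -0.1289  0.064 ] q6 -1.568 tool z ang 1.348 ledge yang 1.3496 F [-0.2  1.5  0.9] w -0.0
[[ 0.053 -0.974  0.221]
 [-0.017  0.22   0.975]
 [-0.998 -0.055 -0.005]] [-0.219  0.476 -0.113  0.927 -0.006 -1.568]
```

Call:
arm_command:
  motion:
    - {"x": 0.002, "y": 0.001, "z": 0, "roll": 0, "fingers": 0}
    - {"x": 0, "y": 0, "z": 0.006, "roll": 0, "fingers": 0}
    - {"x": 0, "y": 0, "z": 0.006, "roll": 0, "fingers": 0}
    - {"x": 0, "y": 0, "z": 0.005, "roll": 0, "fingers": 0}
    - {"x": 0, "y": 0, "z": 0, "roll": 0, "fingers": 0}

```text
clock: 11.88
eef_pos: [0.5675, -0.1092, 0.062]
tool_rot: [-0.457, 0.541, 0.425, 0.563]
ft_force: [-0.2, -0.4, 0.1]
grip_width: -0.0003
```

Run:
```python
from h import *
todo(-.006,-.107,.0625)
```

```text
t 11.88 p [ 0.5675 -0.1092  0.062 ] L [-0.0052 -0.1104  0.062 ] q6 -1.534 tool z ang 1.347 ledge yang 1.3496 F [-0.2 -0.4  0.1] w -0.0003
tool shift to (-0.006, -0.107, 0.0625) : [-0.0005  0.0008  0.0034]
```

Height is 0.062 with no drift in pure z moves. I'll push 30 mm and check.

Call:
arm_command:
  motion:
    - {"x": 0, "y": 0, "z": 0.005, "roll": 0, "fingers": 0}
    - {"x": 0, "y": 0, "z": 0.005, "roll": 0, "fingers": 0}
    - {"x": 0, "y": 0, "z": 0.005, "roll": 0, "fingers": 0}
    - {"x": 0, "y": 0, "z": 0.005, "roll": 0, "fingers": 0}
    - {"x": 0, "y": 0, "z": 0.005, "roll": 0, "fingers": 0}
    - {"x": 0, "y": 0, "z": 0.005, "roll": 0, "fingers": 0}

```text
clock: 12.38
eef_pos: [0.5747, -0.0787, 0.0621]
tool_rot: [-0.458, 0.543, 0.423, 0.563]
ft_force: [-0.6, -2.1, 0.3]
grip_width: 0.0
```

Run:
```python
from h import *
todo(-.006,-.05,.062); crop('s12','side',(205,110,325,260))
```

```text
t 12.38 p [ 0.5747 -0.0787  0.0621] L [-0.0049 -0.0791  0.0621] q6 -1.476 tool z ang 1.346 ledge yang 1.3496 F [-0.6 -2.1  0.3] w 0.0
tool shift to (-0.006, -0.05, 0.062) : [-0.0002  0.0012  0.0291]
```

View pics/s12c.png

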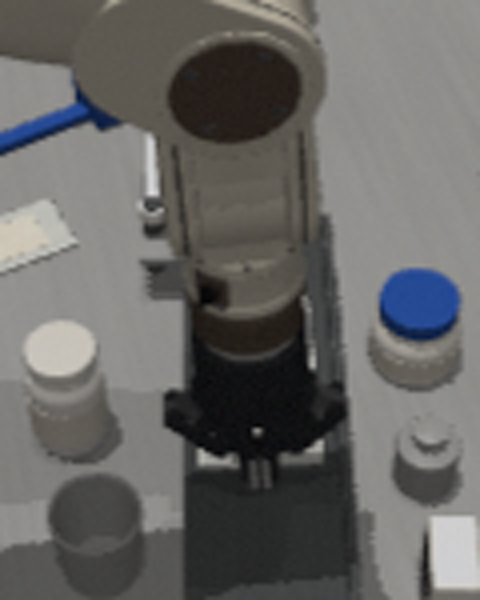

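Run:
```python
from h import *
s=load('s12')
for u,v in[(197,467),(235,466),(285,464),(323,463)]:
  print(L(ray(s,((u+.5)/4-.5+205,(v+.5)/4-.5+110),.06)).round(4))
```

```text
[-0.0507 -0.0677  0.06  ]
[-0.0233 -0.0674  0.06  ]
[ 0.0128 -0.0664  0.06  ]
[ 0.0402 -0.0661  0.06  ]
```

Call:
arm_command:
  motion:
    - {"x": 0, "y": 0.001, "z": 0.006, "roll": 0, "fingers": 0}
    - {"x": 0, "y": 0, "z": 0.006, "roll": 0, "fingers": 0}
    - {"x": 0, "y": 0, "z": 0.006, "roll": 0, "fingers": 0}
    - {"x": 0, "y": 0, "z": 0.006, "roll": 0, "fingers": 0}
    - {"x": 0, "y": 0, "z": 0.006, "roll": 0, "fingers": 0}
    - {"x": 0, "y": 0, "z": 0.006, "roll": 0, "fingers": 0}
    - {"x": 0, "y": 0, "z": 0.006, "roll": 0, "fingers": 0}

```text
clock: 13.02
eef_pos: [0.5841, -0.0335, 0.0621]
tool_rot: [-0.458, 0.543, 0.423, 0.563]
ft_force: [0.5, -1.6, 1.3]
grip_width: -0.0002
```

Run:
```python
from h import *
todo(-.006,-.0,.062); crop('s13','side',(205,110,325,260)); snap('top','t13')
```

```text
t 13.02 p [ 0.5841 -0.0335  0.0621] L [-0.0057 -0.0329  0.0621] q6 -1.394 tool z ang 1.346 ledge yang 1.3496 F [ 0.5 -1.6  1.3] w -0.0002
tool shift to (-0.006, -0.0, 0.062) : [-0.0003  0.0004  0.0329]
```

View pics/s13c.png

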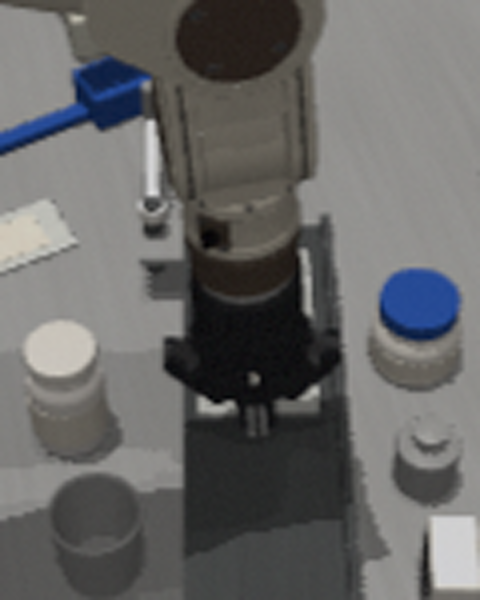

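View pics/t13.png

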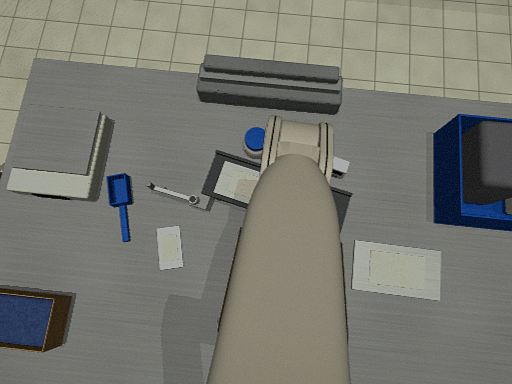

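The plate is moving straight: its rear edge is 12 mm ahead of the tool centre with a yaw of about 0.02 rad, and the stop arm is still open. I'll go on.

Call:
arm_command:
  motion:
    - {"x": 0, "y": 0, "z": 0.006, "roll": 0, "fingers": 0}
    - {"x": 0, "y": 0, "z": 0.006, "roll": 0, "fingers": 0}
    - {"x": 0, "y": 0, "z": 0.006, "roll": 0, "fingers": 0}
    - {"x": 0, "y": 0, "z": 0.006, "roll": 0, "fingers": 0}
    - {"x": 0, "y": 0, "z": 0.006, "roll": 0, "fingers": 0}
    - {"x": 0, "y": 0, "z": 0.006, "roll": 0, "fingers": 0}
    - {"x": 0, "y": 0, "z": 0.006, "roll": 0, "fingers": 0}
    - {"x": 0, "y": 0, "z": 0.006, "roll": 0, "fingers": 0}
    - {"x": 0, "y": 0, "z": 0.006, "roll": 0, "fingers": 0}

```text
clock: 13.87
eef_pos: [0.5972, 0.0232, 0.0619]
tool_rot: [-0.459, 0.543, 0.422, 0.563]
ft_force: [-0.9, -3.0, 1.7]
grip_width: 0.0
```

Run:
```python
from h import *
todo(-.006,.05,.062); crop('s14','side',(205,110,325,260)); crop('t14','top',(150,120,280,240))
```

```text
t 13.87 p [0.5972 0.0232 0.0619] L [-0.0053  0.0253  0.0619] q6 -1.294 tool z ang 1.345 ledge yang 1.3496 F [-0.9 -3.   1.7] w 0.0
tool shift to (-0.006, 0.05, 0.062) : [-0.0004  0.0008  0.0247]
```

View pics/s14c.png

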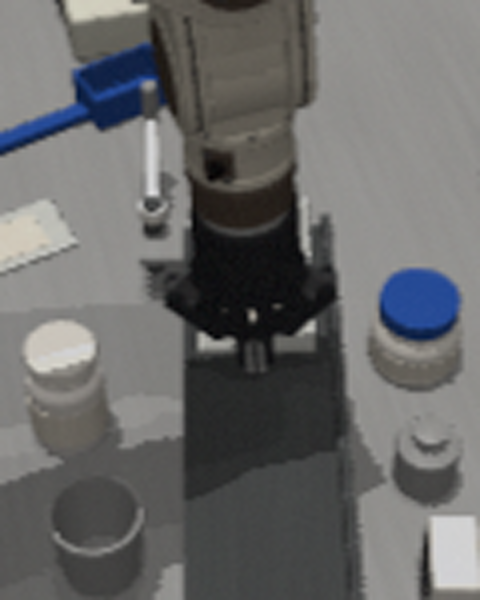

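View pics/t14c.png

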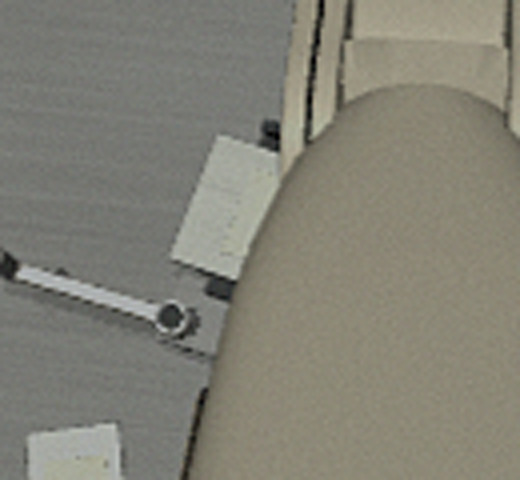

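Run:
```python
from h import *
c=load('t14');s=load('s14')
for u,v in[(219,135),(172,258)]: print('lead',L(ray(c,((u+.5)/4-.5+150,(v+.5)/4-.5+120),.066)).round(4))
for u,v in[(197,352),(316,347)]: print('rear',L(ray(s,((u+.5)/4-.5+205,(v+.5)/4-.5+110),.06)).round(4))
```

```text
lead [0.0413 0.1964 0.066 ]
lead [-0.0465  0.1957  0.066 ]
rear [-0.0504  0.0381  0.06  ]
rear [0.0408 0.041  0.06  ]
```

The leading end is at 0.196–0.199, so about 25 mm are left.

Call:
arm_command:
  motion:
    - {"x": 0, "y": 0, "z": 0.006, "roll": 0, "fingers": 0}
    - {"x": 0, "y": 0, "z": 0.006, "roll": 0, "fingers": 0}
    - {"x": 0, "y": 0, "z": 0.006, "roll": 0, "fingers": 0}
    - {"x": 0, "y": 0, "z": 0.005, "roll": 0, "fingers": 0}
    - {"x": 0, "y": 0, "z": 0, "roll": 0, "fingers": 0}
    - {"x": 0, "y": 0, "z": 0, "roll": 0, "fingers": 0}
    - {"x": 0, "y": 0, "z": 0, "roll": 0, "fingers": 0}

```text
clock: 14.55
eef_pos: [0.6029, 0.0488, 0.0615]
tool_rot: [-0.459, 0.543, 0.423, 0.562]
ft_force: [-0.5, -2.4, 0.9]
grip_width: 0.0001
```

Run:
```python
from h import *
todo(-.006,.05,.062); crop('s15','side',(205,110,325,260)); crop('t15','top',(150,120,280,240))
```

```text
t 14.55 p [0.6029 0.0488 0.0615] L [-0.0053  0.0515  0.0615] q6 -1.253 tool z ang 1.347 ledge yang 1.3496 F [-0.5 -2.4  0.9] w 0.0001
tool shift to (-0.006, 0.05, 0.062) : [-0.0005  0.0007 -0.0015]
```

View pics/t15c.png

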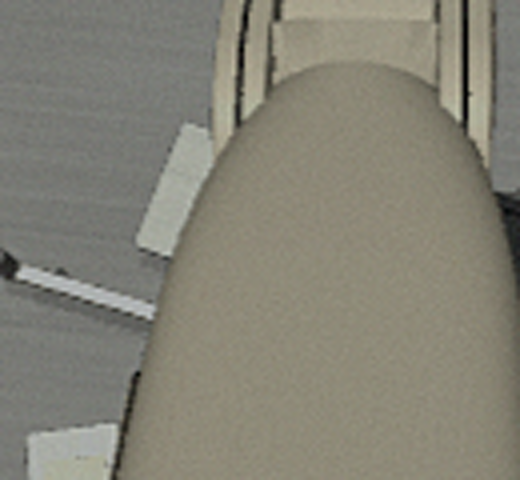

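The leading end is now at crop (187,124)–(137,244). Tool y is 0.0515, which puts the leading end at about 0.223. I'll back off straight, rise and move away so I can see it.

Call:
arm_command:
  motion:
    - {"x": 0, "y": 0, "z": -0.006, "roll": 0, "fingers": 0}
    - {"x": 0, "y": 0, "z": -0.01, "roll": 0, "fingers": 0}
    - {"x": 0, "y": 0, "z": -0.01, "roll": 0, "fingers": 0}
    - {"x": -0.01, "y": 0, "z": -0.005, "roll": 0, "fingers": 0}
    - {"x": -0.03, "y": 0, "z": 0, "roll": 0, "fingers": 0}
    - {"x": -0.04, "y": 0, "z": 0, "roll": 0, "fingers": 0}
    - {"x": -0.04, "y": 0, "z": 0, "roll": 0, "fingers": 0}
    - {"x": 0, "y": 0, "z": -0.03, "roll": 0, "fingers": 0}
    - {"x": 0, "y": 0, "z": -0.035, "roll": 0, "fingers": 0}
    - {"x": 0, "y": 0, "z": -0.035, "roll": 0, "fingers": 0}
    - {"x": 0, "y": 0, "z": -0.035, "roll": 0, "fingers": 0}
    - {"x": 0, "y": 0, "z": -0.035, "roll": 0, "fingers": 0}
    - {"x": 0, "y": 0, "z": -0.035, "roll": 0, "fingers": 0}
    - {"x": 0, "y": 0, "z": -0.035, "roll": 0, "fingers": 0}
    - {"x": 0, "y": 0, "z": -0.03, "roll": 0, "fingers": 0}
    - {"x": 0, "y": 0, "z": 0, "roll": 0, "fingers": 0}
    - {"x": 0, "y": 0, "z": 0, "roll": 0, "fingers": 0}

```text
clock: 16.07
eef_pos: [0.5214, -0.2633, 0.1991]
tool_rot: [-0.459, 0.541, 0.42, 0.567]
ft_force: [0.2, 0.5, 0.1]
grip_width: 0.0
```

Run:
```python
from h import *
st(); crop('s16','side',(195,110,335,260)); crop('t16','top',(150,120,340,260)); snap('side','s16f')
```

```text
t 16.07 p [ 0.5214 -0.2633  0.1991] L [-0.0164 -0.2709  0.1991] q6 -1.815 tool z ang 1.342 ledge yang 1.3496 F [0.2 0.5 0.1] w 0.0
```

View pics/t16c.png

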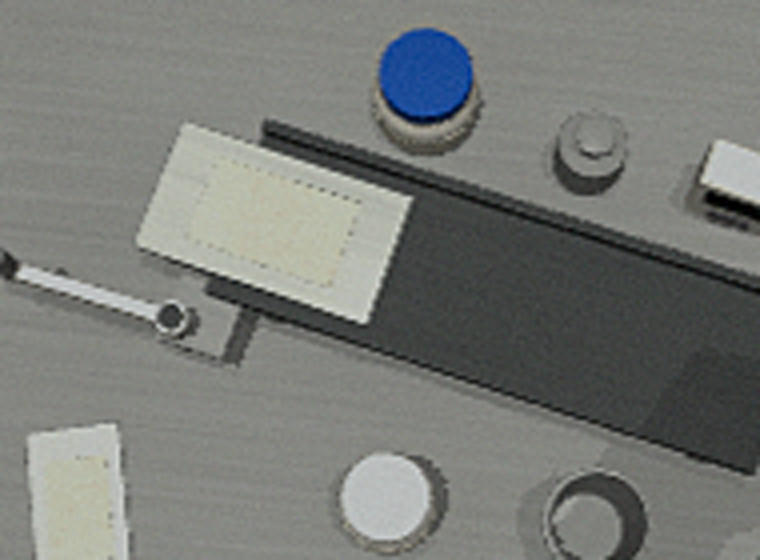

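View pics/s16c.png

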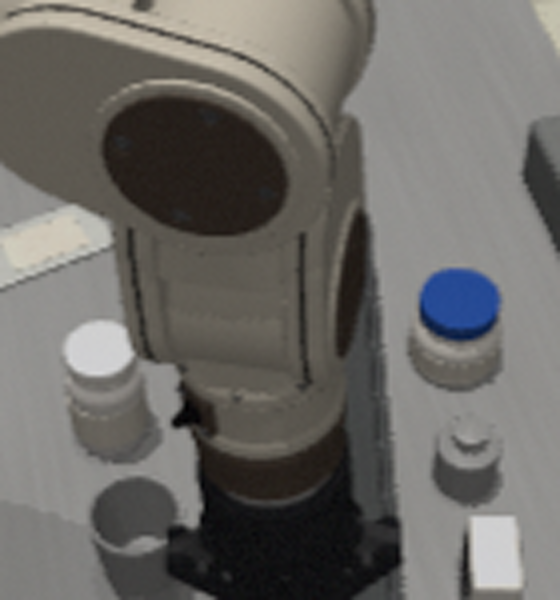

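Run:
```python
from h import *
c=load('t16')
g=lambda u,v:((u+.5)/4-.5+150,(v+.5)/4-.5+120)
P=np.array([L(ray(c,g(*q),.066)) for q in[(184,123),(136,244),(370,325),(413,197)]]);print(P.round(4))
print('lead',(P[0]+P[1])/2,'centre',P.mean(0),'yaw',[np.arctan2(-(a-b)[0],(a-b)[1]).round(3) for a,b in((P[0],P[3]),(P[1],P[2]))])
pin=L(ray(c,g(6,256),.108));pin2=L(ray(c,g(16,268),.075));piv=np.array([-.085,.18]);print('pin',pin,pin2,[np.arctan2(*(q[:2]-piv)[::-1]).round(3) for q in(pin,pin2)])
a=load('top0')['frame'].astype(int);b=c['frame'].astype(int)
for n,(x0,y0,x1,y1) in dict(tub=(240,122,272,160),weight=(286,144,310,170),timer=(320,150,352,178),jar=(230,228,264,262),cup=(282,234,314,268),scoop=(103,170,138,246)).items(): print(n,cv2.phaseCorrelate(a[y0:y1,x0:x1].mean(2),b[y0:y1,x0:x1].mean(2),)[0])
```

```text
[[ 0.0417  0.2212  0.066 ]
 [-0.0453  0.2211  0.066 ]
 [-0.0472  0.0604  0.066 ]
 [ 0.042   0.0619  0.066 ]]
lead [-0.0018079   0.22112281  0.066     ] centre [-0.00219859  0.14112276  0.066     ] yaw [np.float64(0.002), np.float64(-0.012)]
pin [-0.08560374  0.28176884  0.108     ] [-0.08616661  0.28510266  0.075     ] [np.float64(1.577), np.float64(1.582)]
tub (0.04324456667746546, -0.03786034451136544)
weight (0.0433189011053603, 0.5070052799703024)
timer (0.08845034484626346, 0.10014422248539745)
jar (0.09628470279571744, -0.039145620106829426)
cup (-0.028003707682451306, 0.15521105092958365)
scoop (-0.04213933269754122, 0.014758965252248402)
```

All checks pass: leading end 51 mm past the open end, plate straight, stop arm at 1.58 rad, bystanders unmoved and the robot clear. I'm handing it in.

```bash
python3 -c "
from workcell import job_done
print(job_done())"
```

```text
the job is handed in; nothing more can be done
None
```

The job is done and handed in at about 16 s. I swung the stop arm open by pushing its pin with the shut fingertips, then pushed the plate straight along the ledge from its rear end and backed clear.

On the first push at the pin the fingertips drifted up and outwards and slipped off it, with the stop arm about 0.42 rad open. I backed off, came in again lower and finished the swing in shorter steps.

The last checks, all from the top camera after backing clear (the arm hid the plate from the side camera):

| Check | Measured | Needed |
|---|---|---|
| Leading end past the open end | 51 mm | 38 to 68 mm |
| Plate centre off the ledge's middle line | 2 mm nearer | at most 30 mm nearer, 20 mm farther |
| Plate angle to the ledge | about 0.01 rad | below 0.2 rad |
| Stop arm open | about 1.58 rad | at least 1.34 rad |
| Bystander shift in the image | at most 0.5 pixel, about 1 mm | below 25 mm |

The force readings I took while pushing the plate were about 2–3 N. I took no separate measurement of the plate's height or tilt at the end; it looked flat in the picture. No check failed or disagreed.

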